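# Change over the specimen trays

### The arm

A 6-joint arm with a two-finger parallel gripper is mounted at the origin on a cart in front of the work surface, level with it; the furniture and walls round the work are solid. World frame = base frame: x ahead of the robot, y to its left, z up, the work surface at z = 0. Lengths are in mm, angles in rad, forces in N, time in s.
With the tool pointing down it reaches from about 300 to 775 mm from the base axis. Payload 14.6 kg.
Tool frame: the origin (TCP) lies on the centre line of the jaws, within the pads' length; the fingertips stand 19 mm ahead of it and the grasp point (between the pads) is the TCP (bot.tip_reach is the distance from the TCP to the fingertips, in mm); y points along the fingers, x is the direction in which the jaws open and shut, and the axes are right-handed (so a half turn about y gives the same grasp; the last joint's range is limited). The gripper opens to 85 mm and grips with 20 to 120 N. Pads are 22 mm wide; open, the fingers measure 114 mm over their backs; the gripper's body (76 mm by 85 mm) begins 54 mm behind the grasp point. The pads swing forward as they close: fully open they stand 13 mm farther back than shut.
Start: joints at [1.226, 0.3, 1.521, -0, 1.321, -0.067], TCP at [150.83, 528.904, 250.281] pointing down, gripper open.
Joint ranges: [-3.03, 3.03], [-0.79, 2.21], [0.23, 2.52], [-1.04, 4.18], [0, 3.07], [-2.55, 2.55]. Speed limits (rad/s): [2.22, 2.22, 2.57, 3.14, 3.14, 3.14].

### API

Orientations are given as a unit quaternion [w, x, y, z].
In Python, from rig import bot gives the robot as it stands. Calls block until the motion is done:
- bot.move_to(position, orientation): joint-space move of the TCP to a pose.
- bot.servo_line(position, attitude=None, speed=150, until_force=None): straight line of the TCP; attitude=None keeps the orientation; speed is the mean speed in mm/s. With until_force (N) it stops when the force on the tool has changed by that much, and returns True; else False.
- bot.move_joints(angles): joint-space move.
- bot.move_gripper(opening, grip_force=None): finger opening in mm; grip_force is the grip in N (None keeps the last); returns when the fingers have stopped.
- bot.dwell(seconds).
- bot.ik(position, orientation): joint angles nearest the present ones, or None.
- bot.read_state(): the state.
- bot.read_camera(name): name is "scene" or "top" or "wrist"; returns a dict with "image" (480x640x3 uint8, blue, green, red), "depth" (480x640 float32, mm along the optical axis (not along the pixel's ray), 0 where there is no reading), "fovy" (degrees; the focal length in pixels is half the picture's height over the tangent of half this angle, whatever the lens; pixels are square), "cx", "cy" (the principal point, pixels), "k1" (the pictures are not rectified: a ray, as slopes to the right and down, at radius r is drawn at 1 + k1 r^2 times it, then the intrinsics apply), "eye" and "attitude" of the camera in the world; the wrist camera has in their place "mount" (4x4, takes a point from camera to tool coordinates, whose origin is the TCP and whose axes are the tool frame's). Camera axes: x right, y down, z forward; pixel columns grow to the right and rows downward; lengths in mm; the calibration is good to about 2 mm. A picture is of the moment at which its call begins: read the wrist's pose just before it.
A pose or a line that the arm cannot do raises bot.MotionError and nothing moves.
- bot.finish_job(): hands the job in, once; it reports no verdict.
The state is a dict: "clock": time; "joint_positions": joint angles; "qvel": joint speeds; "effort": joint torques, N m; "ee_pos": TCP position; "tool_rot": TCP orientation; "ft_force": force on the tool from outside, world axes, zero at the start; "moment": the same for the moment, N m; "grip_width": finger opening in mm.
Only numpy, scipy, OpenCV 4.12 (cv2) and the standard library are available. Lean on these libraries where they do the work, as an engineer would, in place of code of your own. Each camera call takes 0.05 s, during which the arm holds its last target.

### The job

One of the two specimen trays has been left out with the bushing on it: push it fully home, then hook a fingertip behind the front lip of the other tray, the one with the gear, and draw it out all the way to its stop. Do not pinch the tray fronts or touch the two parts: they must stay standing on their trays, and the things around the units stay as they are.

Things in the scene. Friction and masses are not known exactly. Their poses are not given: they have to be found in the camera images.
- unit_bushing: Low grey specimen unit fixed on the worktop, 134 x 112 x 50 mm (deep, wide, high); left or right, turned a little. Origin on the worktop; x axis points inward (away from the robot), y left, z up. A flat clear cover (top at z = 50 mm) begins at x = -44 mm. Its tray slides out along -x. This one carries the tray that was left out, with the bushing.
- unit_gear: Low grey specimen unit fixed on the worktop, 134 x 112 x 50 mm (deep, wide, high); left or right, turned a little. Origin on the worktop; x axis points inward (away from the robot), y left, z up. A flat clear cover (top at z = 50 mm) begins at x = -44 mm. Its tray slides out along -x. This one carries the tray that is nearly or fully home, with the gear under the clear cover.
- lip_top_bushing (a point): Middle of the top edge, inner side, of the upright lip (90 mm wide) at the tray's front end, 45 mm above the worktop; axes as unit_bushing; 100 mm out (-x) of the unit's origin when home. The front's outer surface is 8 mm outward. Inward lies an empty finger bay 56 mm long (to a rib 10 mm high), 86 mm wide, floor 31 mm below.
- lip_top_gear (a point): Middle of the top edge, inner side, of the upright lip (90 mm wide) at the tray's front end, 45 mm above the worktop; axes as unit_gear; 100 mm out (-x) of the unit's origin when home. The front's outer surface is 8 mm outward. Inward lies an empty finger bay 56 mm long (to a rib 10 mm high), 86 mm wide, floor 31 mm below.
- tray_bushing (a joint): How far this tray is drawn out, in m: 0 fully home, 0.080 out against its end stop; it slides along the unit's -x, takes about 2 N to move and stays where it is left. Starts 40 to 60 mm out.
- tray_gear (a joint): How far this tray is drawn out, in m: 0 fully home, 0.080 out against its end stop; it slides along the unit's -x, takes about 2 N to move and stays where it is left. Starts 0 to 12 mm out.
- floor_bushing (a point): Middle of the tray floor's top surface in unit_bushing (floor 152 x 90 mm), 14 mm above the worktop; moves with the tray; axes as the unit's. The part stands inward of the cross rib, which is 18 mm outward of this point.
- floor_gear (a point): Middle of the tray floor's top surface in unit_gear, as floor_bushing. In the rules the colliders tray_bushing_c0 and tray_gear_c0 are the lip plates, 4 mm thick; tray_bushing_c1 and tray_gear_c1 are the grey front plates on their outer sides.
- bushing: Tan flanged bushing, 32 mm across and 24 mm high, standing loose on its tray; origin at the centre of its underside, z up.
- gear: Small light-coloured spur gear with hub, 33 mm across and 16 mm high, standing loose on its tray; origin at the centre of its underside, z up.
- vial: Bystander: capped sample vial, 22 mm across, 54 mm high, standing between the units; origin under its centre.
- petri: Bystander: petri dish, 62 mm across, 15 mm high, to the right of the units; origin under its centre.
- screwdriver: Bystander: small screwdriver, 121 mm long, 12 mm thick, lying to the left of the units; origin under its middle.

How it is judged (in metres and radians):
On the way, in this order (a step that is already met when the one before it is completed fails the run):
1. the tray with the bushing is pushed fully home while the other is still in (value of joint tray_bushing below 0.005 m and value of joint tray_gear below 0.02 m), for 0.1 s.
2. the tray with the gear is on its way out, drawn by the fingers at its lip (value of joint tray_gear between 0.025 and 0.07 m and contact force between the fingers and tray_gear_c0 above 0.3 N), for 0.05 s.
3. the tray with the gear is out at its stop (value of joint tray_gear above 0.074 m), for 0.1 s.
At the end, for the whole second after the job is handed in: The bushing's tray is home (within 6 mm), the gear's tray is out (within 6 mm of its 80 mm stop), and both parts stand upright (within 0.2 rad) and at rest on the floors of their own trays (value of joint tray_bushing below 0.006 m and value of joint tray_gear above 0.074 m and x of bushing in the frame of floor_bushing between -0.015 and 0.075 m and y of bushing in the frame of floor_bushing between -0.045 and 0.045 m and z of bushing in the frame of floor_bushing below 0.006 m and angle between each of bushing, gear's own z axis and vertical below 0.2 rad and linear speed of each of bushing, gear below 0.02 m/s and x of gear in the frame of floor_gear between -0.015 and 0.075 m and y of gear in the frame of floor_gear between -0.045 and 0.045 m and z of gear in the frame of floor_gear below 0.006 m); the robot touches nothing.
It fails at once if the gear or the bushing is touched by the robot (contact force between any of the fingers, the arm and bushing above 0.5 N or contact force between any of the fingers, the arm and gear above 0.5 N).
It fails at once if the gear or the bushing is lifted off its tray (height (world z) of any of bushing, gear above 0.03 m).
It fails at once if the front of a tray is pinched from both sides ((contact force between the fingers and tray_bushing_c0 above 1 N and contact force between the fingers and tray_bushing_c1 above 1 N) or (contact force between the fingers and tray_gear_c0 above 1 N and contact force between the fingers and tray_gear_c1 above 1 N)).
It fails at once if the vial, petri dish or screwdriver is disturbed (distance of any of vial, petri, screwdriver from where it was at the start of the episode above 0.015 m or angle between any of vial, petri's own z axis and vertical above 0.4 rad).
It also fails if it takes over 42 s, if anything falls off the work surface, if the arm or the gripper's body presses on something with over 40 N, if the wrist force passes 120 N, or if a joint passes its speed limit or range.

## Working session

There is one attempt and no reset: what is moved stays moved. The work goes in short steps, each a Python script; the robot and the scene stay as the last script left them, time stands still between calls to the robot, and variables do not carry over. Pictures are saved under pics/ and viewed, and the job is handed in when it is done.

```bash
ls; mkdir -p pics
python3 - <<'E'
from rig import bot
import cv2, pickle
s=bot.read_state();print(s)
d={}
for n in("scene","top"):
    c=bot.read_camera(n);d[n]=c
    cv2.imwrite(f"pics/{n}0.png",c["image"]);print(n,{k:v for k,v in c.items() if k not in("image","depth")})
pickle.dump(d,open("cam0.pkl","wb"));print(bot.tip_reach)
E
```

```text
pics
{'clock': 0.0, 'joint_positions': array([ 1.22636745e+00,  3.00461188e-01,  1.52160283e+00,  4.81655391e-06,
        1.32065682e+00, -6.66021327e-02]), 'qvel': array([ 0.00030841,  0.00021892, -0.00057595,  0.00065348, -0.00097516,
       -0.0005345 ]), 'effort': array([-3.49631446e-03, -5.43505454e+01, -3.61779857e+01, -3.03476381e-04,
        4.07362022e-03,  1.40858751e-05]), 'ee_pos': array([150.77839041, 528.71066311, 249.71752561]), 'tool_rot': array([-0.56420003,  0.56463438,  0.42561502, -0.42628417]), 'ft_force': array([ 0.42704619, -0.52654328, -0.40999394]), 'moment': array([ 0.01872189, -0.0528927 , -0.03749873]), 'grip_width': 85.7162234649547}
scene {'fovy': 50.742776425242695, 'cx': 317.7148305074031, 'cy': 241.4779208555967, 'k1': 0.012075273225089753, 'eye': array([-259.69716808, -420.33708067,  944.43137769]), 'attitude': array([-0.32847136,  0.7856821 , -0.48053063,  0.2095245 ])}
top {'fovy': 42.58790560568829, 'cx': 322.8379126335759, 'cy': 242.1402100690188, 'k1': 0.027561824996101228, 'eye': array([ 280.64361625,  -28.86291435, 1885.10883497]), 'attitude': array([ 0.05905766, -0.69460149,  0.71473398, -0.05653589])}
19.0
```

View pics/scene0.png

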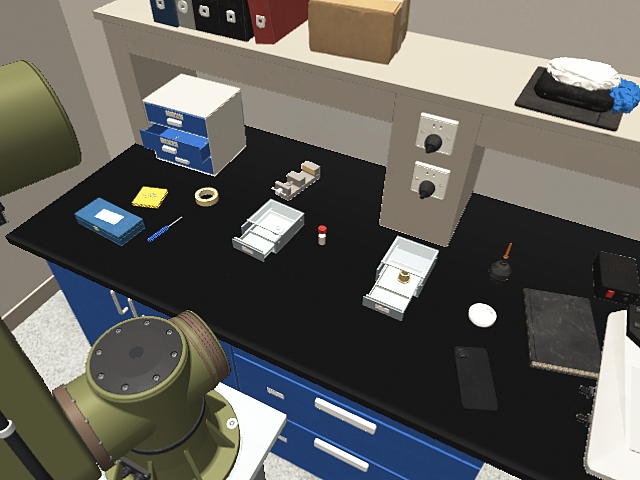

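View pics/top0.png

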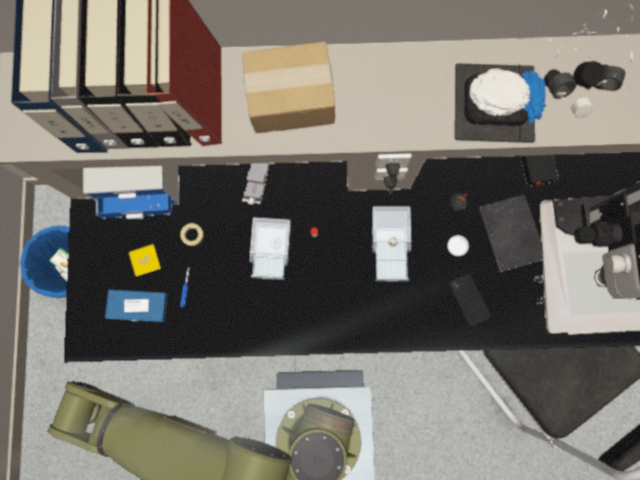

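The scene image shows the gear unit at about (268,230), nearly home, and the bushing unit at about (400,278), pulled out. The vial is at (322,235) between them, the petri dish at (482,315), and the screwdriver at (165,229). Next I'll zoom in and mask the units.

```bash
cat > h.py <<'E'
import numpy as np, cv2, pickle
from scipy.spatial.transform import Rotation as R
def quat(q): return R.from_quat([q[1],q[2],q[3],q[0]])
def rays(c,px,T=None):
    px=np.asarray(px,float).reshape(-1,2)
    f=c["image"].shape[0]/2/np.tan(np.radians(c["fovy"])/2)
    d=np.stack([(px[:,0]-c["cx"])/f,(px[:,1]-c["cy"])/f],1); u=d.copy()
    for _ in range(10): u=d/(1+c["k1"]*(u**2).sum(1,keepdims=True))
    v=np.c_[u,np.ones(len(u))]
    if T is None: return np.array(c["eye"]),quat(c["attitude"]).apply(v)
    return T[:3,3],v@T[:3,:3].T
def wristT(c,s):
    T=np.eye(4);T[:3,:3]=quat(s["tool_rot"]).as_matrix();T[:3,3]=s["ee_pos"]
    return T@np.array(c["mount"])
def onplane(c,px,z,T=None):
    e,v=rays(c,px,T); return e+v*((z-e[2])/v[:,2])[:,None]
def fromdepth(c,px,T=None):
    px=np.asarray(px,int).reshape(-1,2); e,v=rays(c,px,T)
    return e+v*c["depth"][px[:,1],px[:,0]][:,None]
def crop(img,x0,y0,x1,y1,k,name):
    cv2.imwrite(name,cv2.resize(img[y0:y1,x0:x1],None,fx=k,fy=k,interpolation=cv2.INTER_CUBIC))
E
python3 - <<'E'
from h import *
d=pickle.load(open("cam0.pkl","rb"))
crop(d["scene"]["image"],220,180,460,340,3.3,"pics/sc1.png")
crop(d["top"]["image"],230,180,430,300,4,"pics/tc1.png")
c=d["top"]
for n,p in dict(shelf=(230,100),shelf2=(430,150),pil=(390,160),table=(330,300),unitL=(270,225),fL=(268,277),fR=(391,280),vial=(314,232),petri=(458,245),sd=(185,290)).items(): print(n,fromdepth(c,p)[0].round(),onplane(c,p,45)[0].round())
c=d["scene"]
for n,p in dict(shelfedge=(300,60),pil=(390,220),pil2=(445,238),vial=(322,230),petri=(482,315),sd=(160,233)).items(): print(n,fromdepth(c,p)[0].round())
E
```

```text
shelf [886. 194. 430.] [1046.  253.   45.]
shelf2 [ 743. -296.  428.] [ 864. -367.   45.]
pil [ 748. -208.  338.] [ 836. -241.   45.]
table [413. -43.  -4.] [409. -43.  45.]
unitL [643. 133.  40.] [642. 133.  45.]
fL [484. 141.  42.] [483. 141.  45.]
fR [ 465. -229.   34.] [ 464. -227.   45.]
vial [616.  -1.  50.] [617.  -1.  45.]
petri [ 569. -441.   15.] [ 564. -434.   45.]
sd [455. 398.   7.] [452. 389.  45.]
shelfedge [746. 126. 424.]
pil [ 748. -145.   35.]
pil2 [ 752. -297.   31.]
vial [610.  -8.  53.]
petri [ 559. -445.   15.]
sd [440. 393.   8.]
```

View pics/sc1.png

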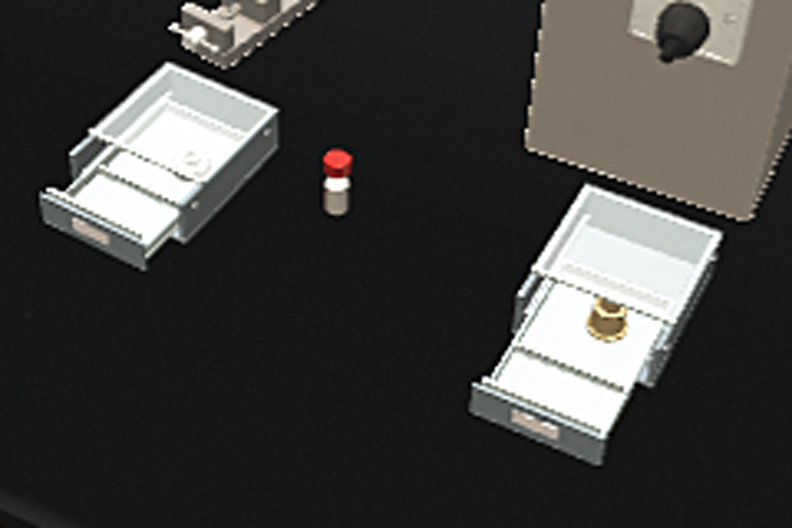

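View pics/tc1.png

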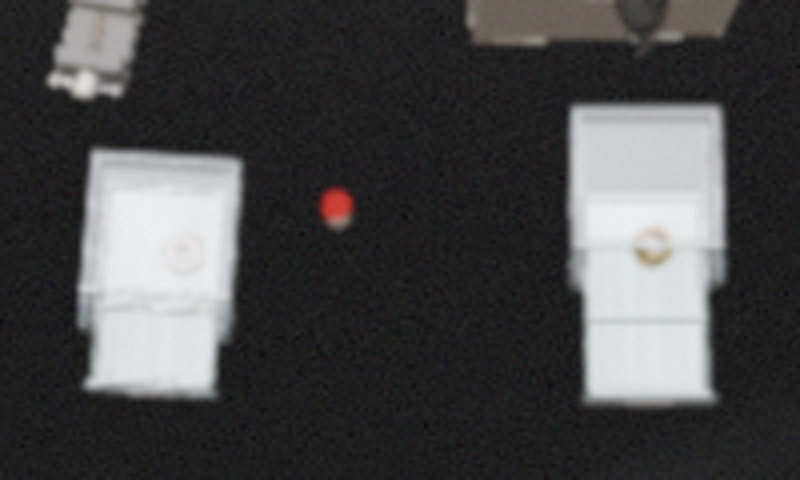

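```bash
cat >> h.py <<'E'
def down(yaw,flip=False):
    # tool y down, tool x along the unit's y (yaw = heading of unit x)
    x=np.array([-np.sin(yaw),np.cos(yaw),0])*(-1 if flip else 1); y=np.array([0,0,-1.])
    q=R.from_matrix(np.c_[x,y,np.cross(x,y)]).as_quat(); return np.array([q[3],q[0],q[1],q[2]])
E
python3 - <<'E'
from h import *
from rig import bot
s=bot.read_state(); print(quat(s["tool_rot"]).as_matrix().round(2))
c=bot.read_camera("wrist"); print(c["mount"],c["fovy"],c["k1"])
for fl in(0,1):
  for p in([400,-40,330],[430,-225,200],[430,-225,50],[560,140,50],[430,140,50]):
    print(fl,p,bot.ik(p,down(0,fl)))
E
```

```text
[[ 0.27 -0.   -0.96]
 [ 0.96 -0.    0.27]
 [-0.   -1.    0.  ]]
[[ 9.99998192e-01  1.20376107e-03 -1.47238370e-03  2.78177481e-01]
 [ 1.73264068e-03 -2.57424755e-01  9.66296794e-01 -1.23642291e+02]
 [ 7.84162452e-04 -9.66297597e-01 -2.57426375e-01  6.51778672e+01]
 [ 0.00000000e+00  0.00000000e+00  0.00000000e+00  1.00000000e+00]] 58.29666336112793 -0.05728533161244987
0 [400, -40, 330] [-1.90840812e-01 -9.53931219e-02  1.77140597e+00 -4.44089210e-16
  1.46557980e+00 -1.76163714e+00]
0 [430, -225, 200] [-5.57566215e-01  2.06467866e-01  1.76093559e+00 -4.44089210e-16
  1.17418920e+00 -2.12836254e+00]
0 [430, -225, 50] [-5.57566215e-01  4.35449966e-01  1.86898521e+00 -4.44089210e-16
  8.37157478e-01 -2.12836254e+00]
0 [560, 140, 50] [ 1.81530359e-01  5.96460228e-01  1.60333629e+00 -4.44089210e-16
  9.41796138e-01 -1.38926597e+00]
0 [430, 140, 50] [ 2.33734403e-01  3.77927523e-01  1.95871793e+00 -4.44089210e-16
  8.04947202e-01 -1.33706192e+00]
1 [400, -40, 330] [-1.90840812e-01 -9.53931219e-02  1.77140597e+00 -4.44089210e-16
  1.46557980e+00  1.37995551e+00]
1 [430, -225, 200] [-5.57566215e-01  2.06467866e-01  1.76093559e+00 -4.44089210e-16
  1.17418920e+00  1.01323011e+00]
1 [430, -225, 50] [-5.57566215e-01  4.35449966e-01  1.86898521e+00 -4.44089210e-16
  8.37157478e-01  1.01323011e+00]
1 [560, 140, 50] [ 1.81530359e-01  5.96460228e-01  1.60333629e+00 -4.44089210e-16
  9.41796138e-01  1.75232669e+00]
1 [430, 140, 50] [ 2.33734403e-01  3.77927523e-01  1.95871793e+00 -4.44089210e-16
  8.04947202e-01  1.80453073e+00]
```

Run:
```python
from h import *
from rig import bot
bot.move_gripper(0)
d={}
for n,p in(("wL",[470,140,270]),("wR",[460,-228,270])):
    bot.move_to(p,down(0)); 
    s=bot.read_state(); c=bot.read_camera("wrist"); c["T"]=wristT(c,s); d[n]=c
    cv2.imwrite(f"pics/{n}.png",c["image"]); print(s["clock"],s["ee_pos"],s["grip_width"])
pickle.dump(d,open("cam1.pkl","wb"))
```

```text
2.7417 [469.84719879 140.60757275 269.9753842 ] -0.0951368089455295
4.1667 [ 460.36199526 -227.12901737  270.02004792] -0.286137338402747
```

View pics/wL.png

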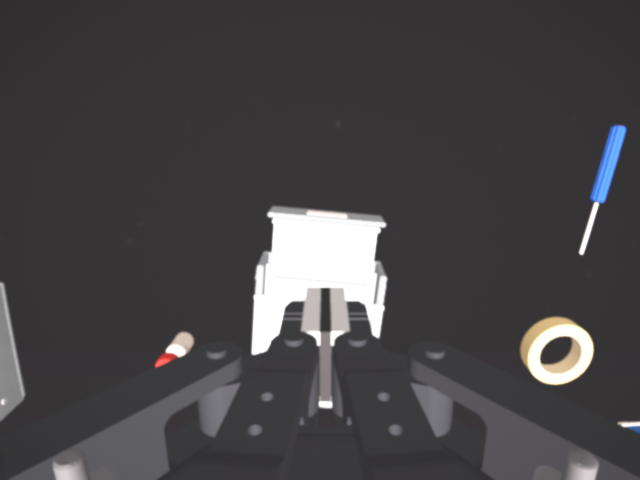

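View pics/wR.png

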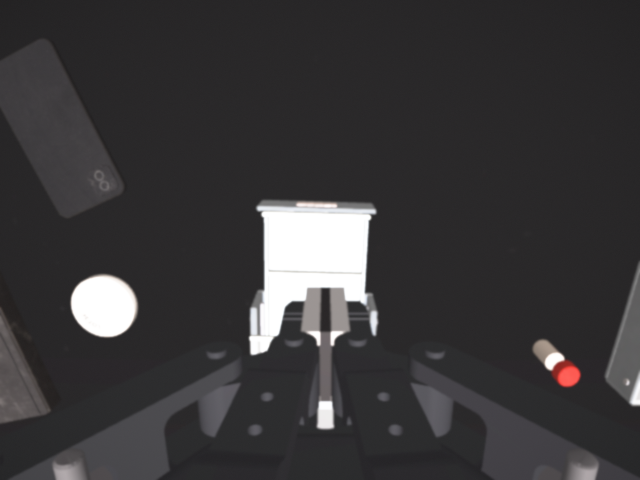

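The wrist views show both lips clearly. The gear tray's lip runs from about (269,210) to (384,222), and the bushing tray's from about (258,205) to (375,210). I'll zoom in on both lips.

Run:
```python
from h import *
d=pickle.load(open("cam1.pkl","rb"))
a=[cv2.resize(d[n]["image"][190:310,235:405],None,fx=4.6,fy=4.6,interpolation=cv2.INTER_NEAREST) for n in("wL","wR")]
cv2.imwrite("pics/zL.png",a[0]);cv2.imwrite("pics/zR.png",a[1])
```

```text
(no output)
```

View pics/zL.png

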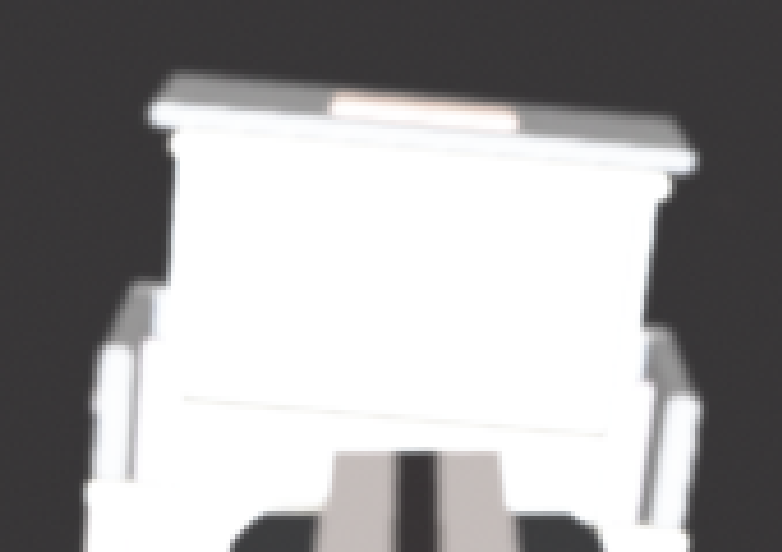

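View pics/zR.png

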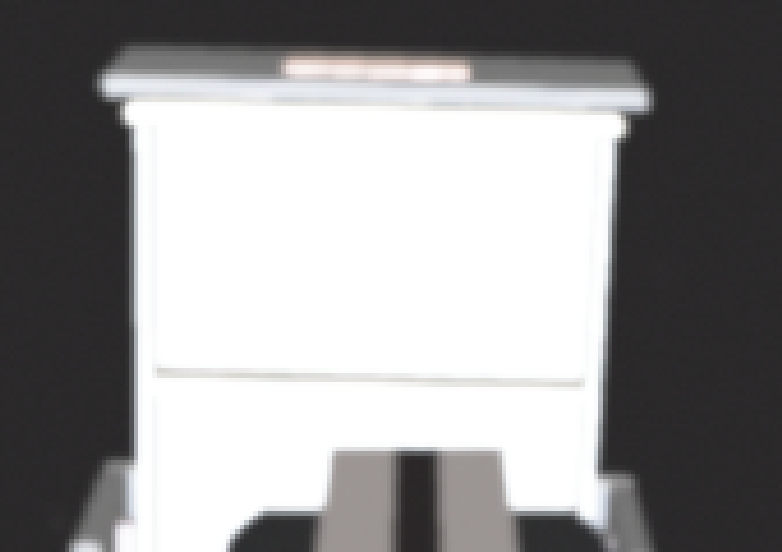

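Run:
```python
from h import *
d=pickle.load(open("cam1.pkl","rb"))
def cr(p): return np.array(p)/4.6+[235-.39,190-.39]
for n,q in(("wL",dict(outer=[(150,103),(697,150)],inner=[(150,125),(697,173)],lipin=[(168,150),(672,197)],rib=[(185,398),(603,435)],)),
           ("wR",dict(outer=[(100,77),(650,91)],inner=[(100,99),(650,112)],lipin=[(121,124),(628,136)],rib=[(158,372),(582,383)],wallfr=[(105,460),(635,476)]))):
    c=d[n]
    for k,p in q.items():
        z=24 if k=="rib" else 50 if k=="wallfr" else 45
        P=onplane(c,cr(p),z,c["T"]); v=P[1]-P[0]
        print(n,k,P.round(1).tolist(),"w",np.linalg.norm(v).round(1),"yaw",np.arctan2(-v[0],v[1]).round(4),"mid",P.mean(0).round(1))
# wall-front left unit: walls top corners
c=d["wL"];P=onplane(c,cr([(97,345),(700,400)]),50,c["T"]);v=P[1]-P[0];print("walls",P.round(1),np.linalg.norm(v),np.arctan2(-v[0],v[1]))
c=d["top"]=pickle.load(open("cam0.pkl","rb"))["top"]
for q in([(90,150),(242,158)],[(570,104),(722,104)],[(85,388),(217,396)],[(585,401),(716,401)]):
    P=onplane(c,np.array(q)/4+[230,180],50);v=P[1]-P[0];print(P.round(0).tolist(),np.linalg.norm(v).round(),np.arctan2(-v[0],v[1]).round(3))
```

```text
wL outer [[475.3, 92.7, 45.0], [483.8, 191.2, 45.0]] w 98.9 yaw -0.0858 mid [479.5 141.9  45. ]
wL inner [[479.3, 92.5, 45.0], [488.0, 191.4, 45.0]] w 99.2 yaw -0.0879 mid [483.7 142.   45. ]
wL lipin [[483.9, 95.7, 45.0], [492.5, 187.0, 45.0]] w 91.7 yaw -0.0938 mid [488.2 141.3  45. ]
wL rib [[539.0, 94.7, 24.0], [546.7, 177.7, 24.0]] w 83.4 yaw -0.0918 mid [542.9 136.2  24. ]
wR outer [[461.1, -283.9, 45.0], [463.5, -185.3, 45.0]] w 98.6 yaw -0.024 mid [ 462.3 -234.6   45. ]
wR inner [[465.1, -284.0, 45.0], [467.3, -185.2, 45.0]] w 98.8 yaw -0.0222 mid [ 466.2 -234.6   45. ]
wR lipin [[469.7, -280.4, 45.0], [471.7, -189.0, 45.0]] w 91.4 yaw -0.0223 mid [ 470.7 -234.7   45. ]
wR rib [[524.2, -278.2, 24.0], [526.3, -194.4, 24.0]] w 83.8 yaw -0.025 mid [ 525.3 -236.3   24. ]
wR wallfr [[532.5, -285.0, 50.0], [535.4, -186.4, 50.0]] w 98.7 yaw -0.0297 mid [ 533.9 -235.7   50. ]
walls [[519.4  82.1  50. ]
 [529.8 192.9  50. ]] 111.2079655629434 -0.09411741804915441
[[666.0, 185.0, 50.0], [656.0, 70.0, 50.0]] 116.0 3.059
[[691.0, -181.0, 50.0], [688.0, -297.0, 50.0]] 116.0 3.112
[[484.0, 191.0, 50.0], [475.0, 92.0, 50.0]] 99.0 3.052
[[464.0, -183.0, 50.0], [461.0, -280.0, 50.0]] 98.0 3.113
```

The measurements agree with the stated sizes: lips 91 mm wide (90 given), fronts 8.5 mm thick (8 given), and walls 111 mm apart (112 given). The bushing tray is about 52 mm out with yaw -0.024, and the gear tray about 5 mm out with yaw -0.09. I'll push the bushing tray home now.

Run:
```python
from h import *
from rig import bot
yaw=-0.024; ux=np.array([np.cos(yaw),np.sin(yaw),0]); q=down(yaw)
o=np.array([462.3,-234.6,0])
p=lambda a,z: o+ux*a+[0,0,z]
bot.move_to(p(-38,110),q)
print(bot.servo_line(p(-38,46),speed=120,until_force=15))
f0=bot.read_state()["ft_force"]
print(bot.servo_line(p(-14,46),speed=60,until_force=15))
hit=bot.servo_line(p(-11+58,46),speed=45,until_force=15)
s=bot.read_state(); print(hit,s["ee_pos"],(s["ee_pos"]-o)@ux+11,s["ft_force"]-f0,s["clock"])
```

```text
False
False
True [ 503.84297491 -235.41435618   45.39874997] 52.55055378442388 [-0.63881443 -0.11306868 -1.32371602] 7.2917
```

Run:
```python
from h import *
from rig import bot
yaw=-0.024; ux=np.array([np.cos(yaw),np.sin(yaw),0]); q=down(yaw)
o=np.array([462.3,-234.6,0])
p=lambda a,z: o+ux*a+[0,0,z]
hit=bot.servo_line(p(-11+59,46),speed=30,until_force=20)
s=bot.read_state(); print(hit,(s["ee_pos"]-o)@ux+11,s["ft_force"],s["clock"])
bot.servo_line(p(-11+20,46),speed=100)
s=bot.read_state(); print(s["ft_force"])
bot.servo_line(p(5,270),speed=250)
s=bot.read_state(); c=bot.read_camera("wrist"); c["T"]=wristT(c,s); t=bot.read_camera("top")
pickle.dump(dict(w=c,top=t),open("cam2.pkl","wb")); print(s["clock"])
cv2.imwrite("pics/w2.png",cv2.resize(c["image"][190:340,235:405],None,fx=4,fy=4,interpolation=cv2.INTER_NEAREST))
crop(t["image"],230,180,430,300,4,"pics/tc2.png")
```

```text
True 52.66206609994235 [-3.93191008 -0.37468523  3.53762888] 7.5
[ 1.03058719 -0.5073586   0.08970289]
9.025
```

View pics/w2.png

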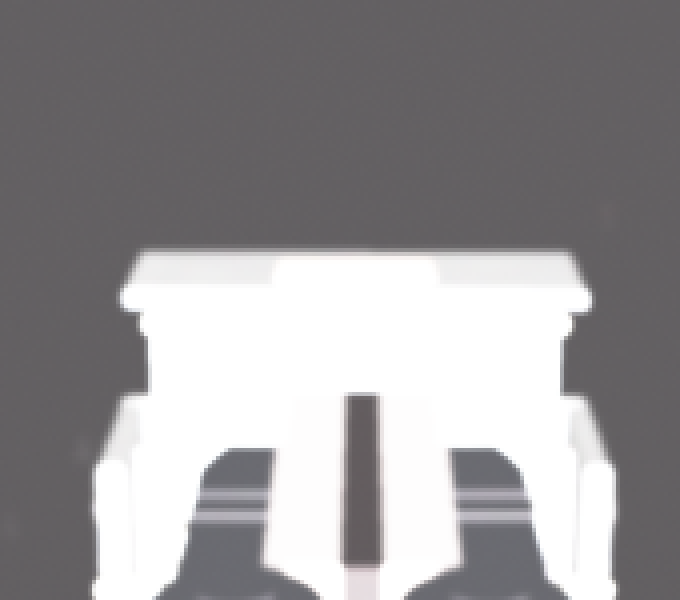

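View pics/tc2.png

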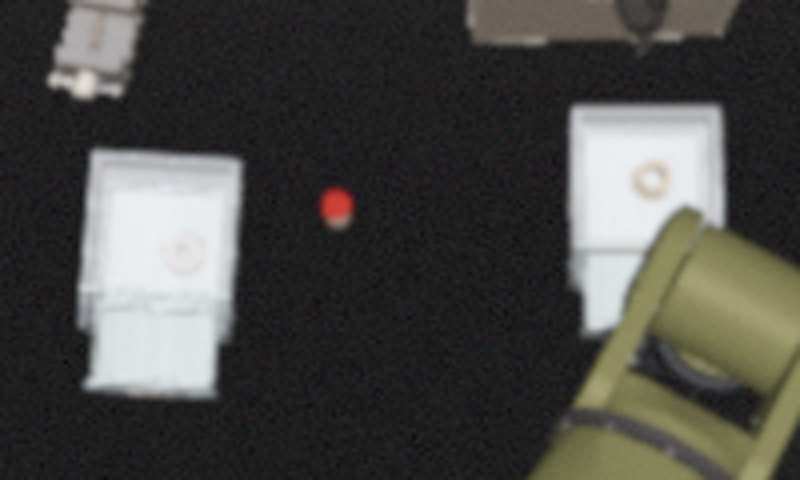

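Run:
```python
from h import *
d=pickle.load(open("cam2.pkl","rb"));c=d["w"]
def cr(p): return np.array(p)/4+[235-.39,190-.39]
for k,p,z in(("outer",[(120,287),(592,290)],45),("lipin",[(140,328),(572,333)],45),("wall",[(96,458),(615,462)],50)):
    P=onplane(c,cr(p),z,c["T"]);v=P[1]-P[0]; print(k,P.round(1).tolist(),np.linalg.norm(v).round(1),np.arctan2(-v[0],v[1]).round(3),P.mean(0).round(1))
```

```text
outer [[510.7, -286.0, 45.0], [513.7, -186.1, 45.0]] 99.9 -0.03 [ 512.2 -236.1   45. ]
lipin [[519.9, -282.3, 45.0], [523.2, -190.3, 45.0]] 92.1 -0.035 [ 521.6 -236.3   45. ]
wall [[547.4, -292.7, 50.0], [550.9, -181.4, 50.0]] 111.3 -0.032 [ 549.1 -237.    50. ]
```

The bushing tray came up hard twice at the same point, 52.6 mm. In the image its lip sits about 27.5 mm from the wall, against 36.4 mm for the gear tray, which fits it being home. The bushing is still standing, visible at about (652,180) in the top crop. Now for the gear tray.

Run:
```python
from h import *
from rig import bot
yaw=-0.09; ux=np.array([np.cos(yaw),np.sin(yaw),0]); q=down(yaw)
o=np.array([488.2,141.4,0])
p=lambda a,z: o+ux*a+[0,0,z]
bot.move_to(p(23,140),q)
h=bot.servo_line(p(23,47),speed=80,until_force=10)
s=bot.read_state(); print("down",h,s["ee_pos"],s["ft_force"],s["clock"])
if not h:
    h=bot.servo_line(p(11-3,47),speed=30,until_force=25)
    s=bot.read_state(); print("touch",h,(s["ee_pos"]-o)@ux-11,s["ft_force"],s["clock"])
    h=bot.servo_line(p(11-85,47),speed=45,until_force=18)
    s=bot.read_state(); print("stop",h,(s["ee_pos"]-o)@ux-11,s["ft_force"],s["clock"])
```

```text
down False [511.3679766  139.39003727  47.47614197] [-0.58155282  0.26474075 -0.02996848] 11.9167
touch False -3.040208999739936 [-1.02459558 -0.43264866 -0.58962303] 12.5667
stop True -71.67579825164137 [ 3.29723273 -0.05889727  1.02557506] 13.95
```

Run:
```python
from h import *
from rig import bot
yaw=-0.09; ux=np.array([np.cos(yaw),np.sin(yaw),0])
o=np.array([488.2,141.4,0])
p=lambda a,z: o+ux*a+[0,0,z]
h=bot.servo_line(p(11-85,47),speed=30,until_force=20)
s=bot.read_state(); print("again",h,(s["ee_pos"]-o)@ux-11,s["ft_force"],s["clock"])
bot.dwell(0.3)
bot.servo_line(p(11-62,47),speed=50)
s=bot.read_state(); print(s["ft_force"])
bot.servo_line(p(11-62,150),speed=150)
bot.move_to(p(11-70,270),down(0))
s=bot.read_state(); c=bot.read_camera("wrist"); c["T"]=wristT(c,s); t=bot.read_camera("top");sc=bot.read_camera("scene")
pickle.dump(dict(w=c,top=t,scene=sc),open("cam3.pkl","wb")); print(s["clock"])
cv2.imwrite("pics/w3.png",c["image"]); cv2.imwrite("pics/w3z.png",cv2.resize(c["image"][190:310,235:405],None,fx=4.6,fy=4.6,interpolation=cv2.INTER_NEAREST))
crop(t["image"],230,180,430,300,4,"pics/tc3.png");crop(sc["image"],220,180,460,340,3.3,"pics/sc3.png")
```

```text
again True -71.67334503469564 [2.39774345 0.31711885 0.30514995] 14.175
[-0.27989687 -0.60591744  0.26843124]
16.2
```

View pics/w3z.png

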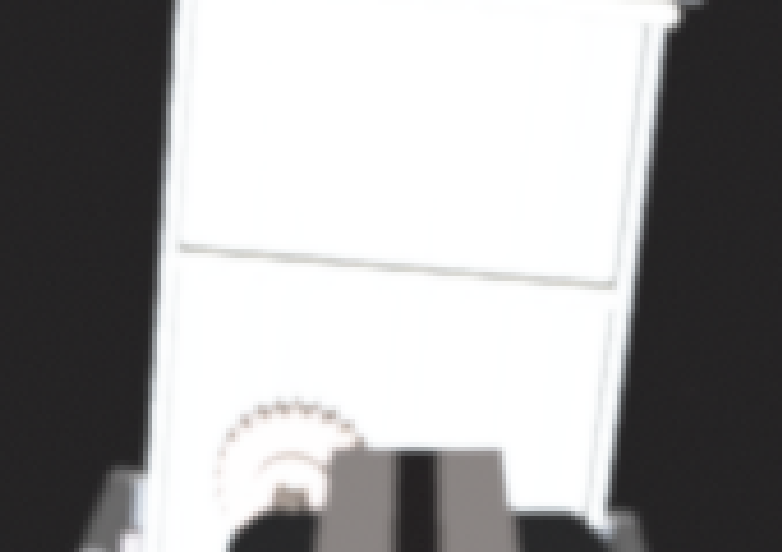

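View pics/tc3.png

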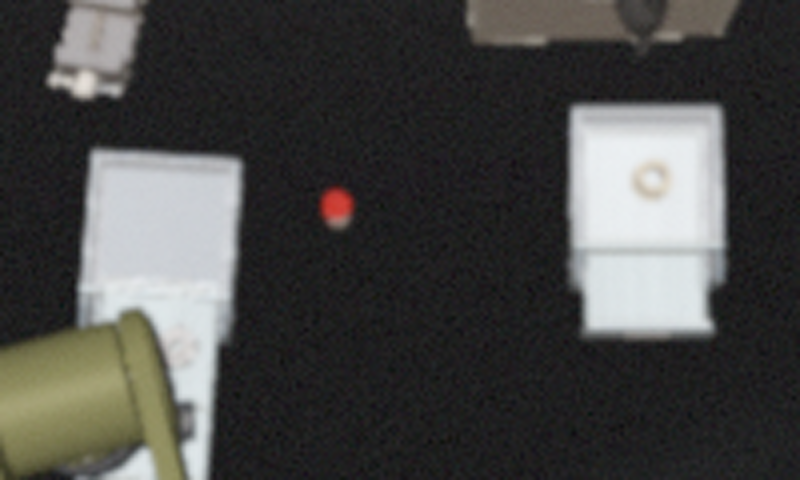

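View pics/sc3.png

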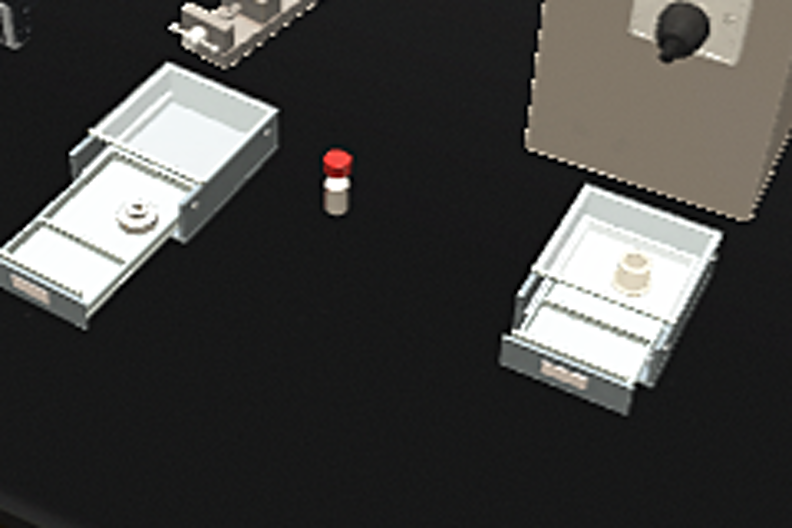

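Run:
```python
from h import *
from rig import bot
d=pickle.load(open("cam3.pkl","rb"));c=d["w"]; c0=pickle.load(open("cam0.pkl","rb"))
cr=lambda p: np.array(p)/4.6+[235-.39,190-.39]
P=onplane(c,cr([(180,247),(613,285)]),24,c["T"]);print("rib",P.mean(0),"moved",np.linalg.norm(P.mean(0)-[542.9,136.2,24]))
# top-edge outer corners of gear tray front in scene, before/after, z=45
for n,im,q in(("before",c0["scene"],[(40,195),(147,247)]),("after",d["scene"],[(-9,250),(90,306)])):
    P=onplane(im,np.array(q)/3.3+[220,180],45);print(n,P.mean(0))
for n in("top","scene"):
    a=cv2.absdiff(c0[n]["image"],d[n]["image"]).max(2)
    for nm,(x,y) in dict(top=dict(vial=(314,232),petri=(458,245),sd=(185,287)),scene=dict(vial=(322,235),petri=(482,315),sd=(165,229)))[n].items(): print(n,nm,a[y-12:y+13,x-12:x+13].mean())
print(bot.read_state()["ft_force"],bot.read_state()["clock"])
```

```text
rib [470.90083271 142.75906292  24.        ] moved 72.29731251023016
before [474.764196   132.84634597  45.        ]
after [406.28442913 135.30066079  45.        ]
top vial 5.7424
top petri 3.0464
top sd 5.4672
scene vial 1.6976
scene petri 0.8848
scene sd 1.7152
[ 0.66695355  0.89322127 -0.42279633] 16.35
```

Run:
```python
from rig import bot
print(bot.finish_job());
```

```text
the job is handed in; nothing more can be done
None
```

I pushed the bushing's tray home, drew the gear's tray out to its stop, and handed the job in at about 16.4 s of the 42 s allowed. The hand-in gives no verdict.

- **Bushing tray:** I pushed its front with the closed fingers until it came up hard, twice, at the same point. The last pictures put its lip about 168 mm from the back of the unit, and 167 mm is fully home. The bushing is standing on its tray.
- **Gear tray:** I hooked the closed fingertips behind the lip and pulled until it stopped hard, twice, at the same point. The rib in the tray moved 72 mm. The start position was less certain: I estimated 5–6 mm out from the overhead picture, but 8–9 mm from the stop position and from comparing the two lips. With 8–9 mm it is at its 80 mm stop. I took the repeated hard stop as decisive. The gear is standing on its tray.
- **Surroundings:** before-and-after pictures show no visible change at the vial, petri dish or screwdriver. The arm ended clear of everything, with tool force close to zero.

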